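# Level the painting stand and key its knurled collar home

### The arm

A 7-joint arm with a two-finger parallel gripper is mounted at the origin on the work surface. World frame = base frame: x ahead of the robot, y to its left, z up, the work surface at z = 0. Lengths are in mm, angles in rad, forces in N, time in s.
With the tool pointing down it reaches from about 350 to 900 mm from the base axis. Payload 19.9 kg.
Tool frame: the origin (TCP) lies between the finger pads; the fingertips stand 19 mm ahead of it and the grasp point (between the pads) is the TCP; z points along the fingers, y is the line along which they close (so a half turn about z gives the same grasp; the last joint's range is limited). The gripper opens to 94 mm and grips with 3 to 60 N. Pads are 16 mm wide; open, the fingers measure 119 mm over their backs; the gripper's body (75 mm by 177 mm) begins 78 mm behind the grasp point.
Start: joints at [1.119, 0.417, -0.01, 1.614, 0.005, 1.111, -0.053], TCP at [249.58, -572.981, 191.025] pointing down, gripper open.
Joint ranges: [-2.81, 2.81], [-0.39, 2.02], [-1.27, 1.25], [0.06, 2.57], [-1.19, 4.33], [0.19, 2], [-2.82, 2.82]. Speed limits (rad/s): [1.89, 1.89, 2.39, 2.39, 3.01, 3.01, 3.01].

### API

Orientations are given as [roll, pitch, yaw] about the fixed x, y, z axes, in that order (R = Rz(yaw) Ry(pitch) Rx(roll)).
In Python, from rig import telemetry, imaging, order gives the robot as it stands.
- The arm moves only by the tool drive_tool, never from a script. Its argument "plan" is a list that holds one entry, the list of rows, each a list of 5 numbers: the closure, from -1 (fully open) to 1 (shut), then the shift along the tool's x, y, z in m, then the turn about the tool's z in rad. A call has exactly 5 rows; each row shifts and turns the commanded pose from where the row before left it, along the tool's axes as they then stand; what a row does not reach is not made up. A row lasts 1/12 s, in which the tool goes at most 41.7 mm and 7.16 degrees, less where a joint would pass 70% of its speed; a pose out of reach is approached as far as the arm can. A call is refused whole if a number of a shift passes 0.0417 or a number of a turn 0.125, either way. A call with a gripper value outside its range is refused whole. The fingers move at their own pace and stop on an object; "squeeze" is the grip in N (left out, the last holds). Time passes only in rows, so rows that do not move let the fingers close, or fill a call up. It gives the time, the measured TCP pose, the force, the opening and the grip force at its end, in the units of the state.
- telemetry.observe(): the state, without advancing time (a new reading comes with each control period).
- imaging.camera(name): name is "side" or "top"; returns a dict with "color" (384x512x3 uint8, blue, green, red), "fx", "fy", "cx", "cy" (pixels), "dist_coeffs" ([k1, k2, p1, p2, k3] as OpenCV has them; the pictures are not rectified), "R" (3x3) and "t" (3): a world point X has camera coordinates R X + t. Camera axes: x right, y down, z forward; pixel columns grow to the right and rows downward; lengths in mm; the calibration is good to about 2 mm. A picture is of the moment at which its call begins. There is no depth.
- order.finish_job(): hands the job in; it is judged then, once.
The state is a dict: "t": time; "qpos": joint angles; "dq": joint speeds; "tau": joint torques, N m; "tcp_pos": TCP position; "ee_rot": TCP orientation; "wrist_force": force on the tool from outside, world axes, zero at the start; "wrist_torque": the same for the moment, N m; "gripper_width": finger opening in mm; "finger_force": force on a finger pad.
Only numpy, scipy, OpenCV 4.12 (cv2) and the standard library are available. Lean on these libraries where they do the work, as an engineer would, in place of code of your own. Each camera call takes 0.05 s, during which the arm holds its last target. There are 200 camera calls.

### The job

Push the painting stand's tilting head down until it is level on its stop. Then take the knurled collar, set it over the spigot in the middle of the head and turn it until its hidden keyways drop over the three pins, and push it down against the spring until it is fully home on its seat. Finish while still gripping the collar and keeping it pushed home, so that somebody can do up the lock screw; leave the other things on the table where they stand.

Things in the scene. Friction and masses are not known exactly. Their poses are not given: they have to be found in the camera images.
- stand: Fixed painting stand; origin: centre of its footprint on the table, z up. Dark base plate 200 x 130 x 12 mm. Two cheeks, 82 mm high, carry the head's hinge, which lies along the stand's y axis at x = +70 mm, z = 65 mm; the head reaches from there towards the stand's -x. A stop post 61 mm high at x = -45 mm holds the level head.
- head (a joint): Tilt of the head about its hinge, rad: 0 = level on its hard stop, positive = front end raised (0.35 to 0.7 at the start). Stiff by friction, stays where it is left; 2 to 5 N down on the tab moves it. The head is an aluminium plate 8 mm thick, 88 mm wide; its front end is a tab 34 mm wide, 120 to 192 mm from the hinge.
- tab (a point): Point on the upper face of the head's front tab, at mid-width, 175 mm from the hinge axis and 4 mm above it (square to the plate); moves with the head. Axes: x points from the tab to the hinge, y along the hinge, z out of the plate. Level, it is 69 mm above the table.
- seat (a point): Centre of the spigot's seat on the head, 75 mm from the hinge axis towards the tab; axes as the tab's. With the head level it is 81 mm above the table. The seat is a steel disc 48 mm in diameter, 12 mm high above the plate. The seated collar's underside lies on it.
- spigot_top (a point): On the spigot's axis, 25 mm above the seat: top of the sprung brass plunger, 16 mm in diameter; going home presses it in 8 mm (2.6 N at first, 9 N at the end). Below it the post, 28 mm in diameter, 15.5 mm high above the seat, last 3 mm tapered to 22 mm. Three pins 120 degrees apart stick out to 19 mm from the axis, 5 mm wide, tops 10 mm above the seat; their direction differs every time.
- collar_centre (a point): Centre, half-way up, of the knurled aluminium collar: a loose round cap 52 mm in diameter, 33 mm high, about 0.15 kg, standing skirt down on the table, z up. Grip its knurled upper 16 mm; the skirt below is 50 mm in diameter. This point is 26.5 mm above the seat while the collar sits on the pins, about 24.5 mm once keyed but not pushed, 16.5 mm fully home. Let go, the spring lifts it.
- collar_foot (a point): Centre of the collar's underside. Here opens a bore 30.6 mm in diameter, 17 mm deep, with three keyways 120 degrees apart, 12 mm wide, open only at the underside, not to be told from outside; their direction is not given. Turning through up to 120 degrees either way finds them: they then pass the pins when within about 0.13 rad.
- jar_a: Loose paint jar, 52 mm in diameter, 68 mm high, red cap; origin under its centre. Not part of the job.
- jar_b: Loose paint jar, 52 mm in diameter, 68 mm high, red cap; origin under its centre. Not part of the job.
- bottle: Loose paint bottle, 48 mm in diameter, 100 mm high; origin under its centre. Not part of the job.
- bangle: Loose plain wooden ring, 68 mm in diameter, 14 mm high; origin under its centre. Not part of the job.
- pot: Loose white cup, 72 mm in diameter, 75 mm high; origin under its centre. Not part of the job.
- puppet: Loose wooden puppet figure on a foot 50 x 70 mm, 97 mm high; origin under its centre. Not part of the job.
Things that resemble listed ones, but are neither listed nor needed, are in the scene too. There is more than one size of the part that bears collar_centre; the job needs the smallest.

How it is judged (in metres and radians):
On the way:
1. the head is tilted level while the collar is still off the spigot (value of joint head below 0.06 rad and distance between collar_centre and seat above 0.05 m), for 0.2 s.
At the end, for the whole second after the job is handed in: Head within 0.06 rad of level; collar within 3 mm of the spigot axis and 0.08 rad of square, its centre 13 to 19 mm above the seat (fully home is 16.5 mm); fingers still gripping or pressing it with more than 3 N; all through the last second (value of joint head below 0.06 rad and horizontal distance between collar_centre and seat below 0.003 m and z of collar_centre in the frame of seat between 0.013 and 0.019 m and angle between the z axis of collar_centre and the z axis of seat, either way round below 0.08 rad and contact force between the fingers and collar above 3 N); the arm keeps its last pose, push and grip.
It fails at once if a paint jar, the bottle, the wooden ring, the cup or the puppet is shifted by more than 40 mm (distance of any of jar_a, jar_b, bottle, bangle, pot, puppet from where it was at the start of the episode above 0.04 m).
It fails at once if a paint jar, the bottle, the cup or the puppet is knocked over (angle between any of jar_a, jar_b, bottle, pot, puppet's own z axis and vertical above 0.5 rad).
It also fails if it takes over 72 s, if anything falls off the work surface, if the arm or the gripper's body presses on something with over 40 N, if the wrist force passes 120 N, or if a joint passes its speed limit or range.

## Working session

There is one attempt and no reset: what is moved stays moved. The work goes in short steps, Python scripts to look and compute and a tool call to move; the robot and the scene stay as the last step left them, time stands still between calls to the robot, and variables do not carry over. Pictures are saved under pics/ and viewed, at most 10 in all, crops included, and the job is handed in when it is done.

Besides the shell and the picture viewer there is one more tool, called after "Call:" by a JSON object that holds its "name" and its "arguments", one argument or row to a line. drive_tool: Moves the arm, as the interface text tells. Its arguments: {"type":"object","properties":{"plan":{"type":"array"},"squeeze":{"type":"number"}},"required":["plan"]}

```bash
mkdir -p pics; ls; cat > h.py <<'E'
import numpy as np, cv2
from rig import telemetry, imaging, order
def snap(n,f=None):
    c=imaging.camera(n)
    if f: cv2.imwrite('pics/'+f,c['color'])
    return c
def K(c): return np.array([[c['fx'],0,c['cx']],[0,c['fy'],c['cy']],[0,0,1.]])
def ray(c,uv):
    p=cv2.undistortPoints(np.array([[uv]],float),K(c),np.array(c['dist_coeffs'],float))[0,0]
    R=np.array(c['R']);t=np.array(c['t'])
    return -R.T@t, R.T@np.array([p[0],p[1],1])
def onz(c,uv,z):
    o,d=ray(c,uv); return o+d*(z-o[2])/d[2]
def proj(c,X):
    r,_=cv2.Rodrigues(np.array(c['R'],float))
    return cv2.projectPoints(np.array(X,float).reshape(-1,1,3),r,np.array(c['t'],float),K(c),np.array(c['dist_coeffs'],float))[0][:,0]
def tri(c1,u1,c2,u2):
    o1,d1=ray(c1,u1);o2,d2=ray(c2,u2)
    s=np.linalg.lstsq(np.c_[d1,-d2],o2-o1,rcond=None)[0]
    a,b=o1+d1*s[0],o2+d2*s[1]; return (a+b)/2,np.linalg.norm(a-b)
E
python3 - <<'E'
from h import *
import pickle
for n in('top','side'):
    c=snap(n,n+'0.png');pickle.dump(c,open(n+'0.pkl','wb'))
    print(n,c['fx'],c['dist_coeffs'],-np.array(c['R']).T@np.array(c['t']))
print(telemetry.observe())
a,b=[cv2.imread(f'pics/{n}0.png') for n in('top','side')]
E
```

```text
pics
top 359.825110201793 [-0.03480527  0.          0.          0.          0.        ] [437.94628713  29.26281878 928.5105779 ]
side 477.95112271889263 [-0.10050654  0.          0.          0.          0.        ] [ 412.56894427 1054.0436161   905.81508801]
{'t': 0.1, 'qpos': array([ 1.11852267,  0.41786892, -0.01033769,  1.6140989 ,  0.0046856 ,
        1.1107442 , -0.05299083]), 'dq': array([ 0.00064838, -0.00016965, -0.00186093, -0.00147534, -0.00046405,
        0.00162387,  0.00089877]), 'tau': array([ 2.16392516e-03, -8.52584553e+01,  6.39747027e-01, -4.26694250e+01,
       -4.89704346e-02,  1.64070743e-02, -4.74062142e-05]), 'tcp_pos': array([ 249.44142998, -572.67059253,  190.52235137]), 'ee_rot': array([-3.14049907e+00,  5.90380556e-05,  4.10816100e-01]), 'wrist_force': array([-0.25857409, -0.00642217, -1.27338888]), 'wrist_torque': array([ 0.01864921,  0.01211753, -0.02040119]), 'finger_force': 0.0, 'gripper_width': 94.13480588702554}
```

```bash
python3 -c "
import cv2
for n in('top','side'):
    cv2.imwrite(f'pics/{n}0b.png',cv2.resize(cv2.imread(f'pics/{n}0.png'),(800,600),interpolation=cv2.INTER_CUBIC))"
```

```text
(no output)
```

View pics/top0b.png

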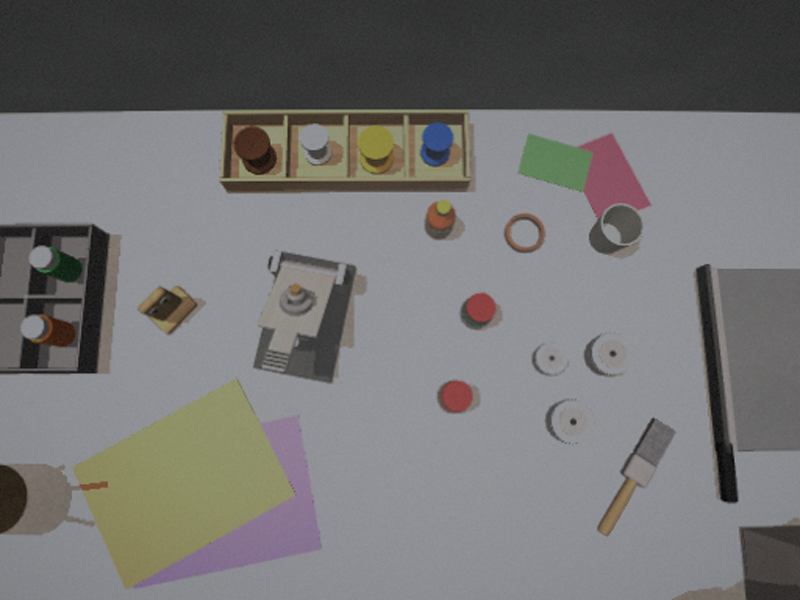

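View pics/side0b.png

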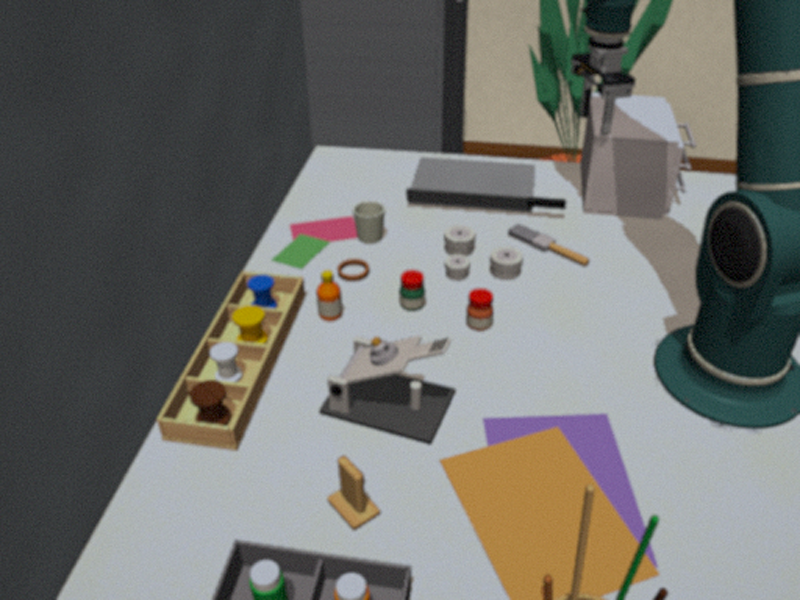

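The top view (800x600) shows the stand at about (305,315), with its hinge at the top and its tab at (280,358). There are three collar-like white discs: (551,358) looks smallest, with (610,354) and (572,422) larger. The jars are at (480,308) and (457,396). The side view agrees: the small collar is at (457,267).

```bash
python3 - <<'E'
from h import *
import pickle
T=pickle.load(open('top0.pkl','rb'));S=pickle.load(open('side0.pkl','rb'))
s=.64
for n,u,z in [('c551',(551,358),33),('c610',(610,354),33),('c572',(572,422),33),('jarA',(480,308),68),('jarB',(457,396),68),('bottle',(441,210),90),('bangle',(525,232),14),('pot',(621,224),75),('puppet',(160,307),60)]:
    print(n,onz(T,np.array(u)*s,z).round())
# collars: bright/desaturated vs table -> rely on crop
im=T['color']
x0,y0,x1,y1=325,200,415,295
cv2.imwrite('pics/crop1.png',cv2.resize(im[y0:y1,x0:x1],None,fx=6,fy=6,interpolation=cv2.INTER_CUBIC))
g=cv2.cvtColor(im,cv2.COLOR_BGR2GRAY)
print(g[225:232,340:366:2])
# dark base plate
m=((g<75)).astype(np.uint8); 
sub=np.zeros_like(m); sub[150:250,155:235]=m[150:250,155:235]
ys,xs=np.nonzero(sub); print(len(xs),xs.min(),xs.max(),ys.min(),ys.max())
st=im[150:255,150:240]
cv2.imwrite('pics/crop2.png',np.hstack([cv2.resize(st,(400,467),interpolation=cv2.INTER_CUBIC),cv2.resize(im[200:300,320:406],(400,467),interpolation=cv2.INTER_CUBIC)]))
E
```

```text
c551 [ 518. -233.   33.]
c610 [ 524. -330.   33.]
c572 [ 417. -261.   33.]
jarA [ 594. -116.   68.]
jarB [458. -77.  68.]
bottle [746. -57.  90.]
bangle [ 735. -207.   14.]
pot [ 728. -348.   75.]
puppet [599. 386.  60.]
[[143  85 141 148 144 141 144 143 145 145 149 147 148]
 [128  80 146 146 143 143 142 143 144 144 146 147 146]
 [119  88 148 146 145 142 125 129 141 146 145 149 147]
 [115  96 149 146 143 139  80 100 142 142 144 146 150]
 [112  86 145 144 148 141  75  85 144 145 148 148 147]
 [112  82 146 148 145 142 101 113 141 142 148 147 145]
 [113  87 145 148 144 144 132 139 141 143 147 147 141]]
1066 165 226 162 243
```

View pics/crop2.png

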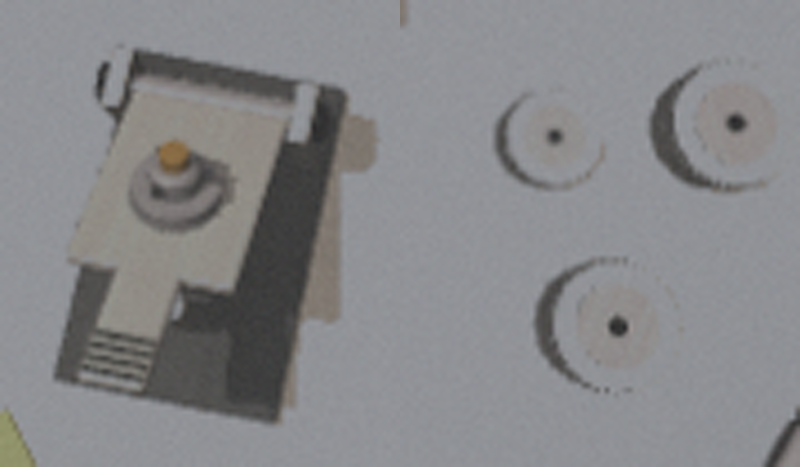

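The crop shows the stand on the left: base corners at crop px (55,378), (278,422), (347,88) and (133,48), and hinge cheeks at the top. On the right are three collars; the left one (hole at (554,136)) is plainly the smallest, so I choose it.

```bash
python3 - <<'E'
from h import *
import pickle
T=pickle.load(open('top0.pkl','rb'));S=pickle.load(open('side0.pkl','rb'))
P=np.array([[55,378],[278,422],[347,88],[133,48]])/4.445+150
W=np.array([onz(T,p,12) for p in P]);print(W.round(1))
for i in range(4):print(np.linalg.norm(W[i]-W[(i+1)%4]).round(1),end=' ')
g=W[2]-W[1];a=np.arctan2(g[1],g[0]);h=W[0]-W[1];b=np.arctan2(h[1],h[0]);
print('yaw',a,b-np.pi/2)
c=(W[0]+W[2])/2;print('centre',c, W.mean(0))
ex=g/np.linalg.norm(g)
ey=np.array([-ex[1],ex[0],0])
seat=c-5*ex; seat[2]=81;print('seat',seat,'hinge',c+70*ex,'tab level',(c-105*ex))
col=onz(T,[(154)/4.651+320,136/4.67+200],33);print('collar',col)
# check in side: predicted pixels
o=c+np.array([0,0,-12])
pts=[o+ex*x+ey*y+np.array([0,0,12]) for x in(-100,100) for y in(-65,65)]+[col]
print(proj(S,pts)/.64)
# tilt from plunger top in crop (174,152)
for n,u in(('plunger',(174,148)),('tab end',(113,388))):
  u=np.array(u)/4.445+150
  # intersect ray with stand mid plane
  o_,d=ray(T,u); k=np.dot(o-o_,ey)/np.dot(d,ey); X=o_+k*d
  r=X-(o+70*ex);print(n,'along',-r@ex,'h',X[2], 'tilt',np.arctan2(X[2]-65,-r@ex))
# size check
import numpy as np
for n,w in(('small',(502,606)),('r',(672,780)),('b',(552,680))):
  print(n,np.linalg.norm(onz(T,[(w[0]-400)/4.651+320,229],25)-onz(T,[(w[1]-400)/4.651+320,229],25)))
E
```

```text
[[507.6 245.6  12. ]
 [482.1 117.9  12. ]
 [677.6  79.9  12. ]
 [702.6 207.1  12. ]]
130.2 199.1 129.7 198.8 yaw -0.19234156845847397 -0.19668128423348197
centre [592.55631264 162.73215604  12.        ] [592.46328448 162.615174    12.        ]
seat [587.64851605 163.68794506  81.        ] hinge [661.26546485 149.35110967  12.        ] tab level [489.49258431 182.80372559  12.        ]
collar [ 518.00117219 -234.61948691   33.        ]
[[457.0168282  386.15244399]
 [432.75489672 439.14549692]
 [350.6195486  359.69032901]
 [319.51020416 408.20349763]
 [458.50641821 260.61554199]]
plunger along 50.18844338532617 h 145.60132801679902 tilt 1.0138705664021213
tab end along 173.10806941841597 h 161.3710476728652 tilt 0.5079804815090011
small 56.89942802471654
r 59.63410054126633
b 70.24483744874492
```

Call:
{"name": "drive_tool", "arguments": {
  "plan": [
    [[1, 0, 0, -0.03, 0], [1, 0, 0, -0.03, 0], [1, 0.012, -0.013, 0, 0], [1, 0.024, -0.027, 0, 0], [1, 0.024, -0.027, 0, 0]]
  ],
  "squeeze": 20
}}

```text
t: 0.52
tcp_pos: [277.5, -486.9, 250.6]
ee_rot: [-3.141, 0.0, 0.409]
wrist_force: [0.7, -0.4, 0.3]
gripper_width: 63.9
finger_force: 0.0
```

Call:
{"name": "drive_tool", "arguments": {
  "plan": [
    [[1, 0.024, -0.027, 0, 0], [1, 0.024, -0.027, 0, 0], [1, 0.024, -0.027, 0, 0], [1, 0.024, -0.027, 0, 0], [1, 0.024, -0.027, 0, 0]]
  ]
}}

```text
t: 0.93
tcp_pos: [334.0, -314.1, 250.9]
ee_rot: [-3.141, 0.0, 0.411]
wrist_force: [1.2, 0.2, -0.3]
gripper_width: 30.6
finger_force: 0.0
```

Call:
{"name": "drive_tool", "arguments": {
  "plan": [
    [[1, 0.024, -0.027, 0, 0], [1, 0.024, -0.027, 0, 0], [1, 0.024, -0.027, 0, 0], [1, 0.024, -0.027, 0, 0], [1, 0.024, -0.027, 0, 0]]
  ]
}}

```text
t: 1.35
tcp_pos: [390.0, -142.5, 251.0]
ee_rot: [3.141, 0.0, 0.411]
wrist_force: [1.7, -0.9, 0.5]
gripper_width: 0.6
finger_force: 0.0
```

Call:
{"name": "drive_tool", "arguments": {
  "plan": [
    [[1, 0.024, -0.025, 0, 0], [1, 0.024, -0.025, 0, 0], [1, 0.024, -0.025, 0, 0], [1, 0.024, -0.025, 0, 0], [1, 0.024, -0.025, 0, 0]]
  ]
}}

```text
t: 1.77
tcp_pos: [450.2, 20.0, 251.1]
ee_rot: [3.141, -0.0, 0.411]
wrist_force: [0.3, -1.2, 0.3]
gripper_width: 0.7
finger_force: 0.0
```

Call:
{"name": "drive_tool", "arguments": {
  "plan": [
    [[1, 0.024, -0.025, 0, 0], [1, 0.024, -0.025, 0, 0], [1, 0.024, -0.025, 0, 0], [1, 0.022, -0.024, 0, 0], [1, 0.018, -0.022, 0, 0]]
  ]
}}

```text
t: 2.18
tcp_pos: [504.8, 175.9, 250.8]
ee_rot: [-3.141, 0.0, 0.411]
wrist_force: [-0.1, -1.0, -0.0]
gripper_width: 0.2
finger_force: 0.0
```

Call:
{"name": "drive_tool", "arguments": {
  "plan": [
    [[1, 0, 0, 0, 0], [1, 0, 0, 0, 0], [1, 0, 0, 0.02, 0], [1, 0, 0, 0.02, 0], [1, 0, 0, 0.01, 0]]
  ]
}}

```text
t: 2.6
tcp_pos: [503.8, 172.3, 199.2]
ee_rot: [3.141, 0.002, 0.409]
wrist_force: [0.5, -0.3, 0.2]
gripper_width: 0.3
finger_force: 0.0
```

Call:
{"name": "drive_tool", "arguments": {
  "plan": [
    [[1, 0.005, -0.006, 0.01, 0], [1, 0, 0, 0.015, 0], [1, 0, 0, 0.015, 0], [1, 0, 0, 0.012, 0], [1, 0, 0, 0.012, 0]]
  ]
}}

```text
t: 3.02
tcp_pos: [507.0, 181.6, 136.6]
ee_rot: [3.142, -0.0, 0.41]
wrist_force: [0.4, 0.0, 3.8]
gripper_width: 0.5
finger_force: 1.5
```

Call:
{"name": "drive_tool", "arguments": {
  "plan": [
    [[1, 0, 0, 0.01, 0], [1, 0, 0, 0.01, 0], [1, 0, 0, 0.01, 0], [1, 0, 0, 0.01, 0], [1, 0, 0, 0.005, 0]]
  ]
}}

```text
t: 3.43
tcp_pos: [506.3, 181.4, 90.7]
ee_rot: [-3.141, 0.001, 0.411]
wrist_force: [-1.2, 0.2, 3.5]
gripper_width: 0.3
finger_force: 1.4
```

Call:
{"name": "drive_tool", "arguments": {
  "plan": [
    [[1, 0, 0, 0.001, 0], [1, 0, 0, 0.001, 0], [1, 0, 0, 0.001, 0], [1, 0, 0, 0.001, 0], [1, 0, 0, 0, 0]]
  ]
}}

```text
t: 3.85
tcp_pos: [506.8, 181.5, 88.2]
ee_rot: [3.142, -0.0, 0.411]
wrist_force: [-1.2, -0.5, 1.3]
gripper_width: 0.5
finger_force: 1.1
```

Call:
{"name": "drive_tool", "arguments": {
  "plan": [
    [[1, 0, 0, 0.002, 0], [1, 0, 0, 0.001, 0], [1, 0, 0, 0.001, 0], [1, 0, 0, 0, 0], [1, 0, 0, 0, 0]]
  ]
}}

```text
t: 4.27
tcp_pos: [506.7, 181.4, 84.0]
ee_rot: [-3.141, 0.0, 0.411]
wrist_force: [0.1, 1.0, 1.1]
gripper_width: 0.2
finger_force: 0.6
```

Call:
{"name": "drive_tool", "arguments": {
  "plan": [
    [[1, 0, 0, 0.002, 0], [1, 0, 0, 0.001, 0], [1, 0, 0, 0, 0], [1, 0, 0, 0, 0], [1, 0, 0, 0, 0]]
  ]
}}

```text
t: 4.68
tcp_pos: [506.7, 181.4, 81.0]
ee_rot: [-3.142, 0.0, 0.411]
wrist_force: [-0.3, 0.5, 0.6]
gripper_width: 0.6
finger_force: 0.2
```

```bash
python3 - <<'E'
from h import *
c=snap('side')['color'];d=snap('top')['color']
a=cv2.resize(c[190:300,190:310],(400,367),interpolation=cv2.INTER_CUBIC)
b=cv2.resize(d[150:260,140:260],(400,367),interpolation=cv2.INTER_CUBIC)
cv2.imwrite('pics/p1.png',np.hstack([a,b]))
E
```

```text
(no output)
```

View pics/p1.png

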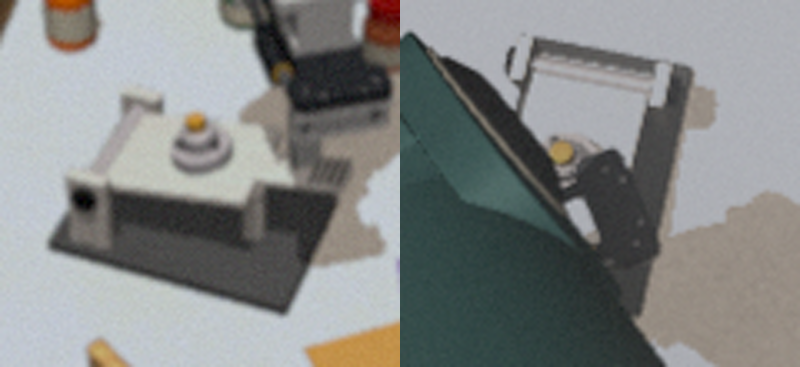

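The side crop shows the head looking level, resting on the post at (255,205), with the finger on the tab at (305,175). I'll check the plunger top height by triangulating side px (196,118) and top px (562,152).

```bash
python3 - <<'E'
from h import *
S=snap('side');T=snap('top')
def cen(c,x0,y0,x1,y1):
    h=cv2.cvtColor(c['color'],cv2.COLOR_BGR2HSV)[y0:y1,x0:x1]
    m=(h[...,0]>10)&(h[...,0]<30)&(h[...,1]>130)&(h[...,2]>100)
    ys,xs=np.nonzero(m);print(len(xs));return np.array([xs.mean()+x0,ys.mean()+y0])
us,ut=cen(S,235,215,262,235),cen(T,175,180,205,205)
print(us,ut,tri(T,ut,S,us),telemetry.observe()['wrist_force'],telemetry.observe()['tcp_pos'])
# head plate near-side edge: corners in side crop (110,185),(250,205)
for u in((108,185),(250,205)):
    u=np.array(u)/3.333+190
    ex=np.array([.981,-.194,0]);ey=np.array([.194,.981,0]);o=np.array([592.5,162.7,0])
    o_,d=ray(S,u);k=np.dot(o+44*ey-o_,ey)/np.dot(d,ey);X=o_+k*d;print((X-o)@ex,X[2])
E
```

```text
16
0
 ** On entry to DLASCL parameter number  4 had an illegal value
 ** On entry to DLASCL parameter number  4 had an illegal value
 ** On entry to DLASCL parameter number  4 had an illegal value
 ** On entry to DLASCL parameter number  4 had an illegal value
 ** On entry to DLASCL parameter number  5 had an illegal value
 ** On entry to DLASCL parameter number  4 had an illegal value<stdin>:6: RuntimeWarning: Mean of empty slice.
  ret = ret.dtype.type(ret / rcount)
Traceback (most recent call last):
  File "h.py", line 19, in tri
    s=np.linalg.lstsq(np.c_[d1,-d2],o2-o1,rcond=None)[0]
      ~~~~~~~~~~~~~~~^^^^^^^^^^^^^^^^^^^^^^^^^^^^^^^^
numpy.linalg.LinAlgError: SVD did not converge in Linear Least Squares
```

```bash
cat > pl.py <<'E'
from h import *
def cen(c,x0,y0,x1,y1):
    h=cv2.cvtColor(c['color'],cv2.COLOR_BGR2HSV)[y0:y1,x0:x1]
    m=(h[...,0]>8)&(h[...,0]<32)&(h[...,1]>95)&(h[...,2]>60)
    ys,xs=np.nonzero(m);print(len(xs));return np.array([xs.mean()+x0,ys.mean()+y0])
def go():
    S=snap('side');T=snap('top')
    us,ut=cen(S,235,215,262,235),cen(T,178,180,205,205)
    print(us,ut,tri(T,ut,S,us));s=telemetry.observe();print(s['wrist_force'],s['tcp_pos'])
    for u in((108,185),(250,205)):
        u=np.array(u)/3.333+190
        ex=np.array([.981,-.194,0]);ey=np.array([.194,.981,0]);o=np.array([592.5,162.7,0])
        o_,d=ray(S,u);k=np.dot(o+44*ey-o_,ey)/np.dot(d,ey);X=o_+k*d;print((X-o)@ex,X[2])
    print(onz(T,ut,106))
E
python3 -c "import pl;pl.go()"
```

```text
21
33
[248.14285714 226.19047619] [188.09090909 195.33333333] (array([591.62348215, 166.03851391, 113.20167642]), np.float64(1.581770499712737))
[0.183534   0.02942081 0.99890271] [506.71678407 181.38604515  81.03803628]
54.86176026066066 64.54872394313873
-60.72961353501679 82.33798259219213
[592.16952343 167.19739893 106.        ]
```

Call:
{"name": "drive_tool", "arguments": {
  "plan": [
    [[1, 0, 0, -0.005, 0], [1, 0, 0, -0.01, 0], [1, 0, 0, -0.02, 0], [1, 0, 0, -0.03, 0], [1, 0, 0, -0.035, 0]]
  ]
}}

```text
t: 5.4
tcp_pos: [505.8, 181.4, 182.1]
ee_rot: [-3.141, 0.002, 0.411]
wrist_force: [0.1, -0.2, 1.1]
gripper_width: 0.8
finger_force: 0.0
```

```bash
python3 - <<'E'
from h import *
import pl
pl.go()
c=snap('side')['color'];d=snap('top')['color']
a=cv2.resize(c[190:300,190:310],(400,367),interpolation=cv2.INTER_CUBIC)
b=cv2.resize(d[150:260,140:260],(400,367),interpolation=cv2.INTER_CUBIC)
cv2.imwrite('pics/p2.png',np.hstack([a,b]))
E
```

```text
21
0
 ** On entry to DLASCL parameter number  4 had an illegal value
 ** On entry to DLASCL parameter number  4 had an illegal value
 ** On entry to DLASCL parameter number  4 had an illegal value
 ** On entry to DLASCL parameter number  4 had an illegal value
 ** On entry to DLASCL parameter number  5 had an illegal value
 ** On entry to DLASCL parameter number  4 had an illegal valuepl.py:5: RuntimeWarning: Mean of empty slice.
  ys,xs=np.nonzero(m);print(len(xs));return np.array([xs.mean()+x0,ys.mean()+y0])
  ret = ret.dtype.type(ret / rcount)
Traceback (most recent call last):
  File "pl.py", line 9, in go
    print(us,ut,tri(T,ut,S,us));s=telemetry.observe();print(s['wrist_force'],s['tcp_pos'])
                ~~~^^^^^^^^^^^
  File "h.py", line 19, in tri
    s=np.linalg.lstsq(np.c_[d1,-d2],o2-o1,rcond=None)[0]
      ~~~~~~~~~~~~~~~^^^^^^^^^^^^^^^^^^^^^^^^^^^^^^^^
numpy.linalg.LinAlgError: SVD did not converge in Linear Least Squares
```

Call:
{"name": "drive_tool", "arguments": {
  "plan": [
    [[1, -0.012, 0.027, -0.01, 0], [1, -0.012, 0.027, -0.01, 0], [1, -0.012, 0.027, -0.01, 0], [1, -0.012, 0.027, 0, 0], [1, -0.012, 0.027, 0, 0]]
  ]
}}

```text
t: 5.92
tcp_pos: [505.7, 32.4, 212.3]
ee_rot: [3.141, -0.002, 0.411]
wrist_force: [0.3, -0.5, 0.0]
gripper_width: 0.4
finger_force: 0.0
```

```bash
python3 - <<'E'
from h import *
c=snap('side')['color'];d=snap('top')['color']
a=cv2.resize(c[190:300,190:310],(400,367),interpolation=cv2.INTER_CUBIC)
b=cv2.resize(d[150:260,140:260],(400,367),interpolation=cv2.INTER_CUBIC)
cv2.imwrite('pics/p2.png',np.hstack([a,b]))
import pl
pl.go()
E
```

```text
21
0
 ** On entry to DLASCL parameter number  4 had an illegal value
 ** On entry to DLASCL parameter number  4 had an illegal value
 ** On entry to DLASCL parameter number  4 had an illegal value
 ** On entry to DLASCL parameter number  4 had an illegal value
 ** On entry to DLASCL parameter number  5 had an illegal value
 ** On entry to DLASCL parameter number  4 had an illegal valuepl.py:5: RuntimeWarning: Mean of empty slice.
  ys,xs=np.nonzero(m);print(len(xs));return np.array([xs.mean()+x0,ys.mean()+y0])
  ret = ret.dtype.type(ret / rcount)
Traceback (most recent call last):
  File "pl.py", line 9, in go
    print(us,ut,tri(T,ut,S,us));s=telemetry.observe();print(s['wrist_force'],s['tcp_pos'])
                ~~~^^^^^^^^^^^
  File "h.py", line 19, in tri
    s=np.linalg.lstsq(np.c_[d1,-d2],o2-o1,rcond=None)[0]
      ~~~~~~~~~~~~~~~^^^^^^^^^^^^^^^^^^^^^^^^^^^^^^^^
numpy.linalg.LinAlgError: SVD did not converge in Linear Least Squares
```

View pics/p2.png

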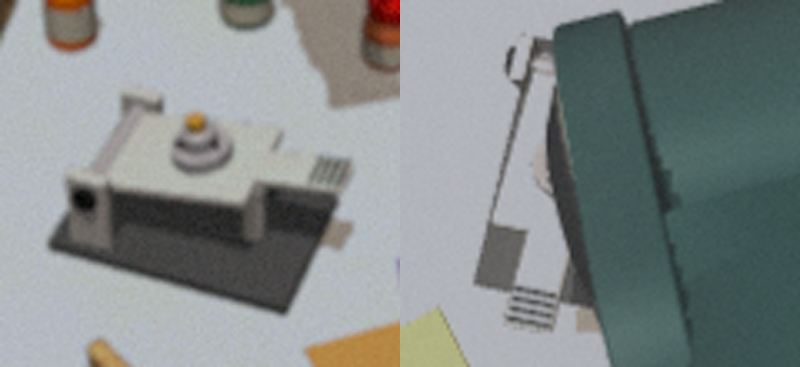

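The side crop shows the tab end corners at about (352,160) and (335,187), with the plate's near-front corner at (265,183) and the plunger at (196,120). I'll compare those with projections for several tilts.

```bash
python3 - <<'E'
from h import *
import pickle
S=pickle.load(open('side0.pkl','rb'))
ex=np.array([.981,-.194,0]);ey=np.array([.194,.981,0]);o=np.array([592.5,162.7,0]);z=np.array([0,0,1.])
print('names: tab+y tab-y wide+y(near) wide-y hinge-near(20) plunger')
for t in(0,.06,.12,.18,.24):
    f=-ex*np.cos(t)+z*np.sin(t);n=ex*np.sin(t)+z*np.cos(t);h=o+70*ex+65*z
    P=[h+r*f+y*ey+k*n for r,y,k in((192,17,4),(192,-17,4),(120,44,4),(120,-44,4),(20,44,4),(75,0,41))]
    print(t,((proj(S,P)-190)*3.333).round().tolist())
print('post top',((proj(S,[o-45*ex+y*ey+61*z for y in(-30,0,30)])-190)*3.333).round().tolist())
E
```

```text
names: tab+y tab-y wide+y(near) wide-y hinge-near(20) plunger
0 [[340.0, 214.0], [353.0, 184.0], [236.0, 214.0], [276.0, 140.0], [114.0, 182.0], [201.0, 127.0]]
0.06 [[340.0, 203.0], [353.0, 173.0], [236.0, 207.0], [275.0, 133.0], [113.0, 181.0], [197.0, 121.0]]
0.12 [[339.0, 191.0], [352.0, 161.0], [235.0, 200.0], [274.0, 126.0], [113.0, 180.0], [194.0, 116.0]]
0.18 [[337.0, 179.0], [350.0, 150.0], [233.0, 193.0], [273.0, 119.0], [112.0, 179.0], [190.0, 111.0]]
0.24 [[334.0, 167.0], [348.0, 138.0], [231.0, 185.0], [271.0, 112.0], [111.0, 177.0], [186.0, 106.0]]
post top [[263.0, 158.0], [250.0, 182.0], [237.0, 208.0]]
```

```bash
python3 - <<'E'
from h import *
import pickle
S=pickle.load(open('side0.pkl','rb'));T=pickle.load(open('top0.pkl','rb'))
print(((proj(S,[[506.7,181.4,z] for z in(62,81,88,100,110)])-190)*3.333).round().tolist())
# current: compare finger tip image vs report
s=telemetry.observe();p=s['tcp_pos'];print(p)
c=snap('side');q=p-[0,0,19]
print(proj(c,[p,q,p+[0,0,60]]).round(1).tolist())
u=proj(c,[p])[0].astype(int);x,y=u
i=c['color'][y-70:y+50,x-60:x+60];print(x,y)
j=cv2.imread('pics/p1.png')[:,:400]
cv2.imwrite('pics/p3.png',np.hstack([cv2.resize(i,(400,400),interpolation=cv2.INTER_CUBIC),cv2.resize(j[60:260,200:400],(400,400),interpolation=cv2.INTER_CUBIC)]))
E
```

```text
[[303.0, 196.0], [303.0, 178.0], [303.0, 171.0], [304.0, 159.0], [304.0, 149.0]]
[505.64525649  33.36358625 211.54684737]
[[289.7, 167.4], [289.5, 173.5], [290.5, 147.6]]
289 167
```

View pics/p3.png

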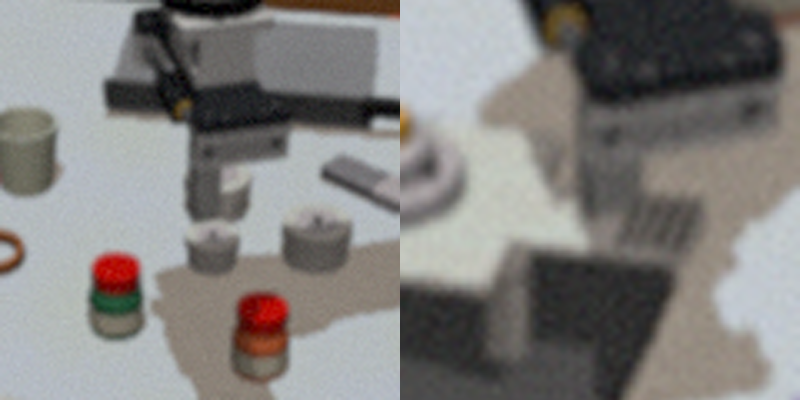

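The finger is still on the tab, but its true tip (image) sits about 26 mm higher than the reported TCP less 19 mm while the gripper is shut. The tilt is about 0.12 rad, so I go back and press on until the stop resists.

Call:
{"name": "drive_tool", "arguments": {
  "plan": [
    [[1, 0.012, -0.027, 0, 0], [1, 0.012, -0.027, 0, 0], [1, 0.012, -0.027, 0.01, 0], [1, 0.012, -0.027, 0.01, 0], [1, 0.012, -0.026, 0.02, 0]]
  ]
}}

```text
t: 6.58
tcp_pos: [507.3, 183.9, 172.3]
ee_rot: [-3.142, -0.003, 0.413]
wrist_force: [1.2, -0.9, -0.3]
gripper_width: 0.0
finger_force: 0.0
```

Call:
{"name": "drive_tool", "arguments": {
  "plan": [
    [[1, 0, 0, 0.025, 0], [1, 0, 0, 0.025, 0], [1, 0, 0, 0.02, 0], [1, 0, 0, 0.014, 0], [1, 0, 0, 0.005, 0]]
  ]
}}

```text
t: 7.0
tcp_pos: [505.6, 181.8, 80.2]
ee_rot: [-3.14, 0.003, 0.413]
wrist_force: [-1.3, -1.0, 3.4]
gripper_width: 0.4
finger_force: 1.4
```

Call:
{"name": "drive_tool", "arguments": {
  "plan": [
    [[1, 0, 0, 0.003, 0], [1, 0, 0, 0.002, 0], [1, 0, 0, 0.002, 0], [1, 0, 0, 0.002, 0], [1, 0, 0, 0.001, 0]]
  ]
}}

```text
t: 7.42
tcp_pos: [507.5, 180.9, 72.5]
ee_rot: [-3.142, -0.001, 0.411]
wrist_force: [-1.0, 2.1, 2.7]
gripper_width: 0.3
finger_force: 1.4
```

Call:
{"name": "drive_tool", "arguments": {
  "plan": [
    [[1, 0, 0, 0.003, 0], [1, 0, 0, 0.003, 0], [1, 0, 0, 0.002, 0], [1, 0, 0, 0.002, 0], [1, 0, 0, 0.001, 0]]
  ]
}}

```text
t: 7.83
tcp_pos: [507.0, 180.5, 60.8]
ee_rot: [-3.141, 0.0, 0.411]
wrist_force: [-1.5, 1.2, 3.1]
gripper_width: 0.8
finger_force: 1.4
```

Call:
{"name": "drive_tool", "arguments": {
  "plan": [
    [[1, 0, 0, 0.001, 0], [1, 0, 0, 0.001, 0], [1, 0, 0, 0.001, 0], [1, 0, 0, 0.001, 0], [1, 0, 0, 0, 0]]
  ]
}}

```text
t: 8.25
tcp_pos: [507.0, 180.5, 56.9]
ee_rot: [-3.142, 0.0, 0.411]
wrist_force: [0.1, 0.6, 0.2]
gripper_width: 0.5
finger_force: 0.2
```

```bash
python3 - <<'E'
from h import *
import pl
S=snap('side');print(pl.cen(S,235,215,262,238))
i=S['color'][205:265,205:305]
cv2.imwrite('pics/p4.png',cv2.resize(i,(800,480),interpolation=cv2.INTER_CUBIC))
E
```

```text
23
[250.82608696 230.        ]
```

View pics/p4.png

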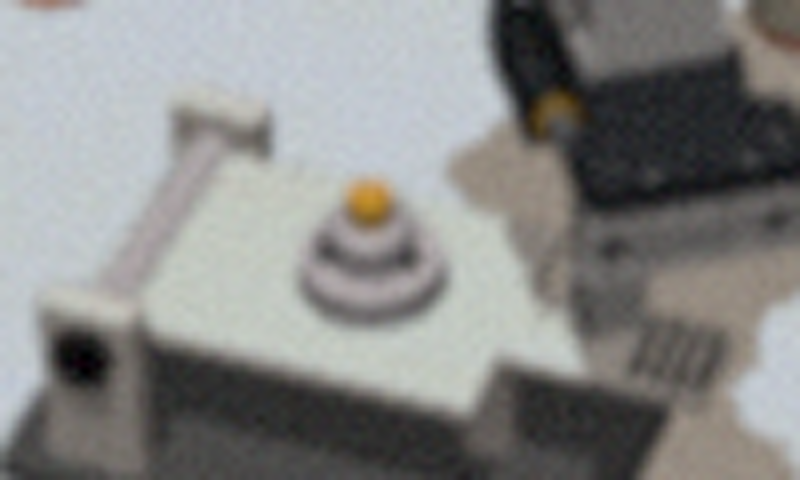

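The plunger is at crop (370,200), full-image centroid row 230.0, which matches level (about 229.5). The tab's far corner at (725,335) also matches. I'll press a little more to confirm the stop.

Call:
{"name": "drive_tool", "arguments": {
  "plan": [
    [[1, 0, 0, 0.001, 0], [1, 0, 0, 0.001, 0], [1, 0, 0, 0.001, 0], [1, 0, 0, 0.001, 0], [1, 0, 0, 0.001, 0]]
  ]
}}

```text
t: 8.72
tcp_pos: [507.5, 180.6, 54.1]
ee_rot: [3.14, -0.0, 0.411]
wrist_force: [-22.2, -10.6, 69.5]
gripper_width: 0.4
finger_force: 34.4
```

```bash
python3 - <<'E'
from h import *
import pl
S=snap('side');print(pl.cen(S,235,215,262,238));s=telemetry.observe();print(s['tcp_pos'],s['wrist_force'],s['finger_force'])
E
```

```text
22
[250.95454545 230.27272727]
[507.39740751 180.50788652  54.176527  ] [-17.85048586  -8.98951578  55.16822544] 27.165465876460075
```

Call:
{"name": "drive_tool", "arguments": {
  "plan": [
    [[1, 0, 0, -0.01, 0], [1, 0, 0, -0.03, 0], [1, 0, 0, -0.04, 0], [-0.7, 0, 0, -0.04, 0], [-0.7, -0.006, 0.016, -0.02, 0]]
  ]
}}

```text
t: 9.18
tcp_pos: [508.6, 166.6, 196.4]
ee_rot: [-3.141, -0.005, 0.415]
wrist_force: [1.4, 0.7, 0.1]
gripper_width: 10.2
finger_force: 0.0
```

Call:
{"name": "drive_tool", "arguments": {
  "plan": [
    [[-0.7, -0.013, 0.032, 0, 0], [-0.7, -0.013, 0.032, 0, 0], [-0.7, -0.013, 0.032, 0, 0], [-0.7, -0.013, 0.032, 0, 0], [-0.7, -0.013, 0.032, 0, 0]]
  ]
}}

```text
t: 9.6
tcp_pos: [512.1, -11.1, 192.1]
ee_rot: [3.141, -0.0, 0.411]
wrist_force: [1.8, 0.4, -0.5]
gripper_width: 43.7
finger_force: 0.0
```

Call:
{"name": "drive_tool", "arguments": {
  "plan": [
    [[-0.7, -0.013, 0.032, 0, 0], [-0.7, -0.013, 0.032, 0, 0], [-0.7, -0.013, 0.032, 0, 0], [-0.7, -0.013, 0.032, 0, 0], [-0.7, -0.013, 0.032, 0, 0]]
  ]
}}

```text
t: 10.02
tcp_pos: [516.2, -183.8, 192.0]
ee_rot: [3.141, 0.0, 0.411]
wrist_force: [0.4, -0.9, 0.4]
gripper_width: 77.1
finger_force: 0.0
```

Call:
{"name": "drive_tool", "arguments": {
  "plan": [
    [[-0.7, -0.01, 0.028, 0, 0], [-0.7, 0, 0, 0, -0.12], [-0.7, 0, 0, 0, -0.12], [-0.7, 0, 0, 0, -0.12], [-0.7, 0, 0, 0, -0.1]]
  ]
}}

```text
t: 10.43
tcp_pos: [518.5, -211.8, 191.8]
ee_rot: [-3.141, 0.0, 0.877]
wrist_force: [-0.6, -0.4, 0.3]
gripper_width: 79.9
finger_force: 0.0
```

```bash
python3 - <<'E'
from h import *
S=snap('side');s=telemetry.observe();p=s['tcp_pos'];print(p,s['ee_rot'],s['gripper_width'])
u=proj(S,[p,p-[0,0,19],[518,-234.6,33]]);print(u)
x,y=u[0].astype(int);x0,y0=x-60,y-45
print(x0,y0)
cv2.imwrite('pics/p5.png',cv2.resize(S['color'][y0:y0+100,x0:x0+120],(720,600),interpolation=cv2.INTER_CUBIC))
E
```

```text
[ 518.47285762 -211.74647505  191.80295772] [-3.14138818e+00  2.00686500e-04  8.83588351e-01] 80.00497708724924
[[294.36053711 127.33949365]
 [294.13452473 132.82153715]
 [293.44383143 166.79730298]]
234 82
```

View pics/p5.png

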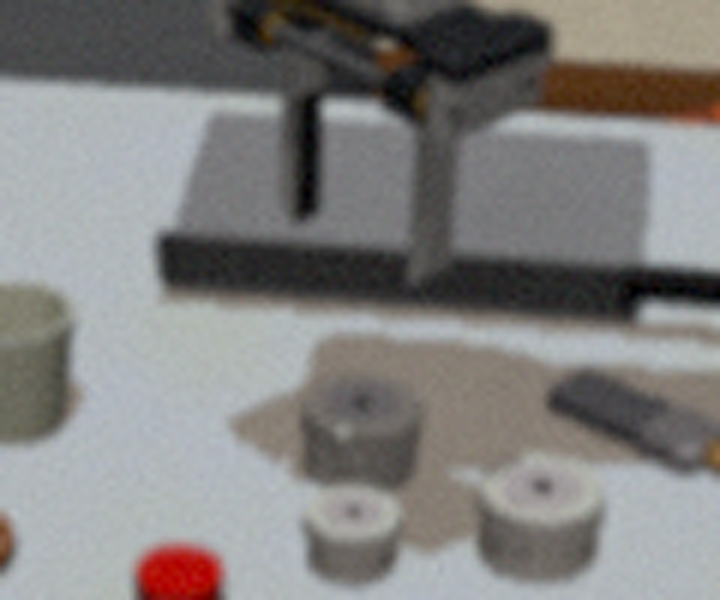

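The tips appear at (425,280) and (300,220), so their middle is (362,250). The column agrees with the reported pose, but they are about 32 mm higher than reported, in line with the stop contact. True tip height is therefore about reported TCP z + 15. The small collar is at (353,512), where I expected it.

Call:
{"name": "drive_tool", "arguments": {
  "plan": [
    [[-0.7, -0.018, 0.014, 0.01, 0], [-0.7, 0, 0, 0.03, 0], [-0.7, 0, 0, 0.03, 0], [-0.7, 0, 0, 0.03, 0], [-0.7, 0, 0, 0.02, 0]]
  ]
}}

```text
t: 10.9
tcp_pos: [516.6, -234.1, 69.4]
ee_rot: [-3.14, 0.001, 0.868]
wrist_force: [-0.1, 0.2, 0.1]
gripper_width: 80.2
finger_force: 0.0
```

Call:
{"name": "drive_tool", "arguments": {
  "plan": [
    [[-0.7, 0, 0, 0.02, 0], [-0.7, 0, 0, 0.015, 0], [-0.7, 0, 0, 0.01, 0], [-0.7, 0, 0, 0.005, 0], [-0.7, 0, 0, 0, 0]]
  ]
}}

```text
t: 11.32
tcp_pos: [517.4, -234.1, 21.4]
ee_rot: [-3.141, 0.0, 0.87]
wrist_force: [0.2, 0.1, -0.7]
gripper_width: 80.0
finger_force: 0.0
```

```bash
python3 - <<'E'
from h import *
S=snap('side');s=telemetry.observe();p=s['tcp_pos'];print(p,s['ee_rot'],s['gripper_width'],s['wrist_force'])
x0,y0=250,115;i=cv2.resize(S['color'][y0:y0+75,x0:x0+90],(400,333),interpolation=cv2.INTER_CUBIC)
T=snap('top');j=cv2.resize(T['color'][190:265,320:410],(400,333),interpolation=cv2.INTER_CUBIC)
cv2.imwrite('pics/p6.png',np.hstack([i,j]))
y=s['ee_rot'][2];a=np.array([np.sin(y),-np.cos(y),0])
for w in(-41,0,41):
  print(w,[((q-[x0,y0])*4.44).round() .tolist() for q in proj(S,[p+a*w+[0,0,15]])])
E
```

```text
[ 517.81806958 -234.27071202   22.19966206] [-3.14150123e+00  2.50206183e-05  8.70038910e-01] 79.81126452377941 [-0.87623852 -0.29490033  0.01065047]
-41 [[233.0, 250.0]]
0 [[193.0, 225.0]]
41 [[155.0, 202.0]]
```

View pics/p6.png

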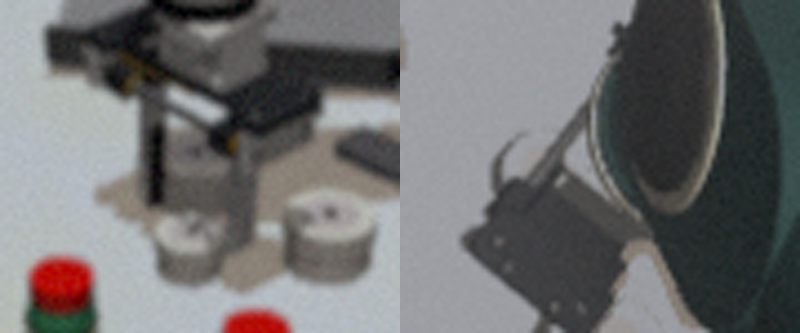

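The tips at (238,248) and (157,203) match the +15 mm model, with the collar centred between them at about (195,228). Now I descend and grip.

Call:
{"name": "drive_tool", "arguments": {
  "plan": [
    [[-0.7, 0, 0, 0.01, 0], [-0.7, 0, 0, 0.01, 0], [-0.7, 0, 0, 0.006, 0], [-0.7, 0, 0, 0.003, 0], [-0.7, 0, 0, 0, 0]]
  ]
}}

```text
t: 11.83
tcp_pos: [517.2, -234.0, -7.9]
ee_rot: [-3.14, 0.0, 0.871]
wrist_force: [-0.3, 1.0, 0.6]
gripper_width: 80.0
finger_force: 0.0
```

Call:
{"name": "drive_tool", "arguments": {
  "plan": [
    [[1, 0, 0, 0, 0], [1, 0, 0, 0, 0], [1, 0, 0, 0, 0], [1, 0, 0, 0, 0], [1, 0, 0, 0, 0]]
  ],
  "squeeze": 35
}}

```text
t: 12.25
tcp_pos: [517.9, -234.4, -6.7]
ee_rot: [3.141, -0.0, 0.871]
wrist_force: [-0.3, 0.3, 2.5]
gripper_width: 51.4
finger_force: 35.0
```

Call:
{"name": "drive_tool", "arguments": {
  "plan": [
    [[1, 0, 0, 0, 0], [1, 0, 0, -0.01, 0], [1, 0, 0, -0.02, 0], [1, 0, 0, -0.03, 0], [1, 0, 0, -0.03, 0]]
  ]
}}

```text
t: 12.67
tcp_pos: [517.1, -233.7, 84.2]
ee_rot: [-3.14, 0.0, 0.871]
wrist_force: [-0.2, 0.2, -1.7]
gripper_width: 51.6
finger_force: 35.0
```

```bash
python3 - <<'E'
from h import *
import pl
S=snap('side');T=snap('top')
us=pl.cen(S,235,215,262,240)
h=cv2.cvtColor(T['color'],cv2.COLOR_BGR2HSV)[180:215,175:210]
m=((h[...,0]>8)&(h[...,0]<32)&(h[...,1]>85)&(h[...,2]>60)).astype(np.uint8)
n,l,st,ce=cv2.connectedComponentsWithStats(m);print(st[1:],ce[1:]+[175,180])
print([proj(T,[[587.6,163.7,106]]),proj(S,[[587.6,163.7,104]])],us)
for c in ce[1:]: 
    print(onz(T,c+[175,180],105),tri(T,c+[175,180],S,us))
print(onz(S,us,103))
g=cv2.cvtColor(T['color'],cv2.COLOR_BGR2GRAY);
cv2.imwrite('pics/p7.png',np.hstack([cv2.resize(T['color'][165:225,160:220],(400,400),interpolation=cv2.INTER_CUBIC),cv2.resize(S['color'][205:265,220:280],(400,400),interpolation=cv2.INTER_CUBIC)]))
E
```

```text
23
[[11 17  6  6 29]] [[188.4137931  199.13793103]]
[array([[189.54400445, 197.26148932]]), array([[250.25511612, 228.56354262]])] [251.         230.17391304]
[583.36481252 166.37427024 105.        ] (array([584.55435427, 166.96256997, 101.67778668]), np.float64(1.1879452560044703))
[584.87749571 168.32181027 103.        ]
```

View pics/p7.png

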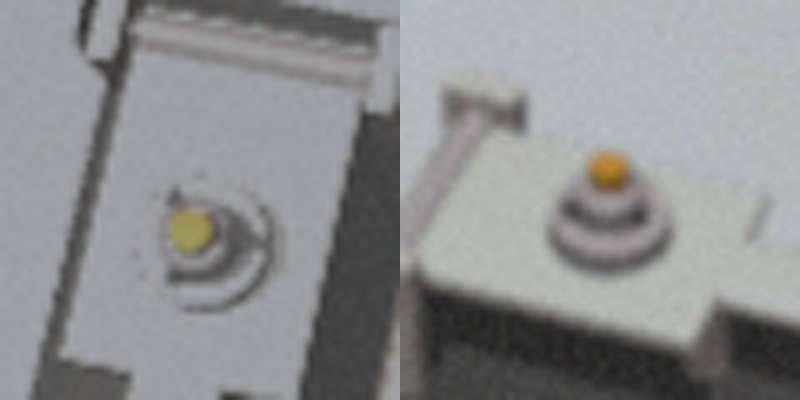

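The plunger is at top px (188.5,199.4) and side px (251,230), which triangulates to about (584.5,167,102), consistent with the level height. I use (585,166.5) as the spigot axis.

Call:
{"name": "drive_tool", "arguments": {
  "plan": [
    [[1, 0, 0, -0.03, 0], [1, 0.01, -0.006, -0.03, 0], [1, 0.02, -0.012, 0, 0], [1, 0.029, -0.017, 0, 0], [1, 0.029, -0.017, 0, 0]]
  ]
}}

```text
t: 13.18
tcp_pos: [534.4, -132.9, 143.4]
ee_rot: [3.141, 0.0, 0.869]
wrist_force: [0.7, 0.0, -2.2]
gripper_width: 51.1
finger_force: 35.0
```

Call:
{"name": "drive_tool", "arguments": {
  "plan": [
    [[1, 0.029, -0.017, 0, 0], [1, 0.029, -0.017, 0, 0], [1, 0.029, -0.017, 0, 0], [1, 0.029, -0.017, 0, 0], [1, 0.029, -0.017, 0, 0]]
  ]
}}

```text
t: 13.6
tcp_pos: [562.7, 33.7, 143.0]
ee_rot: [-3.141, 0.0, 0.871]
wrist_force: [0.8, -0.2, -1.8]
gripper_width: 51.3
finger_force: 35.0
```

Call:
{"name": "drive_tool", "arguments": {
  "plan": [
    [[1, 0.029, -0.017, 0, 0], [1, 0.029, -0.017, 0, 0], [1, 0.029, -0.017, 0, 0], [1, 0.02, -0.012, 0, 0], [1, 0.01, -0.006, 0, 0]]
  ]
}}

```text
t: 14.02
tcp_pos: [585.0, 169.9, 143.0]
ee_rot: [-3.14, -0.001, 0.874]
wrist_force: [-0.4, -0.4, -1.8]
gripper_width: 51.5
finger_force: 35.0
```

Call:
{"name": "drive_tool", "arguments": {
  "plan": [
    [[1, 0, 0, 0, 0], [1, 0, 0, 0, 0], [1, 0, 0, 0, 0], [1, 0, 0, 0, 0], [1, 0, 0, 0, 0]]
  ]
}}

```text
t: 14.43
tcp_pos: [585.8, 164.8, 143.1]
ee_rot: [3.141, 0.0, 0.869]
wrist_force: [-0.8, 0.0, -1.0]
gripper_width: 51.0
finger_force: 35.0
```

Call:
{"name": "drive_tool", "arguments": {
  "plan": [
    [[1, 0.001, -0.002, 0.015, 0], [1, 0, 0, 0.015, 0], [1, 0, 0, 0.007, 0], [1, 0, 0, 0.003, 0], [1, 0, 0, 0.002, 0]]
  ]
}}

```text
t: 14.85
tcp_pos: [584.8, 167.8, 101.0]
ee_rot: [-3.141, 0.0, 0.87]
wrist_force: [-0.1, 0.5, -2.4]
gripper_width: 51.3
finger_force: 35.0
```

Call:
{"name": "drive_tool", "arguments": {
  "plan": [
    [[1, 0, 0, 0.002, 0], [1, 0, 0, 0.002, 0], [1, 0, 0, 0.002, 0], [1, 0, 0, 0.002, 0], [1, 0, 0, 0.001, 0]]
  ]
}}

```text
t: 15.27
tcp_pos: [584.7, 168.2, 91.9]
ee_rot: [-3.142, 0.0, 0.871]
wrist_force: [0.3, -0.3, -2.0]
gripper_width: 51.2
finger_force: 35.0
```

Call:
{"name": "drive_tool", "arguments": {
  "plan": [
    [[1, 0, 0, 0.001, 0], [1, 0, 0, 0.001, 0], [1, 0, 0, 0.001, 0], [1, 0, 0, 0.001, 0], [1, 0, 0, 0, 0]]
  ]
}}

```text
t: 15.68
tcp_pos: [584.6, 168.2, 87.8]
ee_rot: [-3.141, 0.0, 0.871]
wrist_force: [0.6, 0.2, -2.8]
gripper_width: 51.3
finger_force: 35.0
```

Call:
{"name": "drive_tool", "arguments": {
  "plan": [
    [[1, 0, 0, 0.001, 0], [1, 0, 0, 0.001, 0], [1, 0, 0, 0, 0], [1, 0, 0, 0, 0], [1, 0, 0, 0, 0]]
  ]
}}

```text
t: 16.1
tcp_pos: [584.5, 168.0, 85.9]
ee_rot: [-3.141, 0.001, 0.871]
wrist_force: [-2.2, -1.6, -2.6]
gripper_width: 51.1
finger_force: 35.0
```

Call:
{"name": "drive_tool", "arguments": {
  "plan": [
    [[1, -0.001, 0, 0, 0], [1, 0, 0, 0.001, 0], [1, 0, 0, 0.001, 0], [1, 0, 0, 0, 0], [1, 0, 0, 0, 0]]
  ]
}}

```text
t: 16.52
tcp_pos: [584.3, 167.5, 84.2]
ee_rot: [3.141, -0.0, 0.871]
wrist_force: [0.3, -1.1, 0.7]
gripper_width: 51.3
finger_force: 35.0
```

Call:
{"name": "drive_tool", "arguments": {
  "plan": [
    [[1, 0, 0, 0.001, 0], [1, 0, 0, 0.001, 0], [1, 0, 0, 0, 0], [1, 0, 0, 0, 0], [1, 0, 0, 0, 0]]
  ]
}}

```text
t: 16.93
tcp_pos: [584.8, 167.9, 83.5]
ee_rot: [3.141, -0.001, 0.871]
wrist_force: [-5.7, -1.6, 20.0]
gripper_width: 51.5
finger_force: 35.0
```

Call:
{"name": "drive_tool", "arguments": {
  "plan": [
    [[1, 0, 0, -0.0005, 0], [1, 0, 0, 0, -0.05], [1, 0, 0, 0, -0.07], [1, 0, 0, 0, -0.07], [1, 0, 0, 0, 0]]
  ]
}}

```text
t: 17.35
tcp_pos: [584.4, 168.1, 83.3]
ee_rot: [3.141, -0.001, 1.066]
wrist_force: [-2.9, 0.1, 9.6]
gripper_width: 51.3
finger_force: 35.0
```

Call:
{"name": "drive_tool", "arguments": {
  "plan": [
    [[1, 0, 0, 0, -0.07], [1, 0, 0, 0, -0.07], [1, 0, 0, 0, -0.07], [1, 0, 0, 0, 0], [1, 0, 0, 0, 0]]
  ]
}}

```text
t: 17.77
tcp_pos: [584.0, 167.4, 82.4]
ee_rot: [-3.141, -0.0, 1.268]
wrist_force: [0.3, -0.3, -2.3]
gripper_width: 51.1
finger_force: 35.0
```

Call:
{"name": "drive_tool", "arguments": {
  "plan": [
    [[1, 0, 0, 0.001, 0], [1, 0, 0, 0.001, 0], [1, 0, 0, 0.001, 0], [1, 0, 0, 0, 0], [1, 0, 0, 0, 0]]
  ]
}}

```text
t: 18.18
tcp_pos: [584.2, 167.5, 79.6]
ee_rot: [3.141, -0.0, 1.27]
wrist_force: [-0.8, -0.7, 2.6]
gripper_width: 51.7
finger_force: 35.0
```

Call:
{"name": "drive_tool", "arguments": {
  "plan": [
    [[1, 0, 0, 0.001, 0], [1, 0, 0, 0.001, 0], [1, 0, 0, 0.001, 0], [1, 0, 0, 0, 0], [1, 0, 0, 0, 0]]
  ]
}}

```text
t: 18.6
tcp_pos: [584.2, 167.5, 76.6]
ee_rot: [3.142, -0.0, 1.271]
wrist_force: [-0.6, -1.3, 4.9]
gripper_width: 51.3
finger_force: 35.0
```

Call:
{"name": "drive_tool", "arguments": {
  "plan": [
    [[1, 0, 0, 0.001, 0], [1, 0, 0, 0.001, 0], [1, 0, 0, 0, 0], [1, 0, 0, 0, 0], [1, 0, 0, 0, 0]]
  ]
}}

```text
t: 19.02
tcp_pos: [584.2, 167.5, 74.7]
ee_rot: [3.142, -0.0, 1.271]
wrist_force: [-1.8, -2.0, 5.8]
gripper_width: 50.7
finger_force: 35.0
```

Call:
{"name": "drive_tool", "arguments": {
  "plan": [
    [[1, 0, 0, 0.001, 0], [1, 0, 0, 0.0005, 0], [1, 0, 0, 0.0005, 0], [1, 0, 0, 0, 0], [1, 0, 0, 0, 0]]
  ]
}}

```text
t: 19.43
tcp_pos: [584.3, 167.6, 74.0]
ee_rot: [3.141, 0.0, 1.271]
wrist_force: [-8.9, -4.9, 28.1]
gripper_width: 51.4
finger_force: 35.0
```

```bash
python3 - <<'E'
from h import *
for _ in range(2):
    S=snap('side');s=telemetry.observe();print(s['tcp_pos'],s['wrist_force'],s['finger_force'])
print(order.finish_job())
E
```

```text
[584.33825645 167.59936528  73.94699967] [-9.4561376  -4.55139766 26.87793086] 35.00653088092804
[584.32295289 167.61289458  73.93712875] [-9.47283283 -4.61973219 27.24253834] 35.00658452510834
the job is handed in; nothing more can be done
None
```

I handed the job in: the head is level on its stop, and the smallest collar is keyed and pushed home on its seat, still gripped at 35 N and held down with about 27 N (no verdict was returned).

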